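Test a light panel: probe its contacts, then release the catch and hold the test lever

TASK

Test the sign light panel on its jig: take the orange test pen from its holder, touch its tip onto the brass button of the red-ringed contact and then of the blue-ringed contact, and stand the pen back in its holder. Then flip the red safety catch fully over to the left, off the lever and down onto the switch box, and only after that pull the yellow-handled lever all the way towards the robot and hold it there; the lever springs back if let go, so finish while still holding it in the fingers. Leave the tape roll, the white bottle and the brown slotted box where they are.

Things in the scene. Friction and masses are not known exactly. Their poses are not given: they have to be found in the camera images.
- jig: Test jig fixed to the bench: aluminium plate 200 x 340 x 12 mm; on its left (+y) half a grey switch box (150 x 110 mm, centre x 0, y +100 mm, top 72 mm above the bench) with lever and catch, on its right half the light panel. Origin: centre of the plate's underside. x points away from the robot, y to the left, turned by up to 0.2 rad.
- lever (a joint): Sprung test lever: steel rod 12 mm thick with a yellow round bar handle (20 mm thick, 100 mm long, along the jig's y) 135 mm from the hinge. 0 = rest, leaning 0.6 rad away from the robot; grows as it is pulled over the top towards the robot (jig -x), stop at 1.1 rad. Springs back to 0: 2 to 3 N at the handle at rest, 5 N at the stop. The upright catch blocks it after about 0.1 rad.
- lever_grip (a point): Place to pinch the yellow handle: on the bar's axis, 50 mm left (+y) of the steel rod, about 170 mm above the bench at rest; moves with the lever. The bar may turn between the fingers, so the tool can stay pointing down, fingers closing along the jig's x.
- lever_hinge (a point): Point on the lever's hinge axis (the axis is parallel to the jig's y), at the steel rod, 60 mm above the bench; fixed to the jig. The grip point circles the axis at 135 mm.
- catch (a joint): Red safety catch: a plate 40 mm (jig x) x 8 mm (jig y) x 65 mm high, with a nose that blocks the lever rod. 0 = upright, blocking; grows as it is flipped to the left (jig +y) about a hinge along the jig's x at its foot; 1.5 rad = lying on the switch box, lever free. Light friction (0.5 N at the tip): it stays where left. Can be pushed on its right (-y) face with closed fingers.
- catch_tip (a point): Middle of the catch plate's outer (upper) edge, 65 mm from its hinge; moves with the catch. The nose sticks out from the plate's far (+x) end, starting 17 mm in +x from here, 18 to 30 mm from the hinge, so the nearer part of the right face is free to push on.
- catch_hinge (a point): Point on the catch's hinge axis (parallel to the jig's x) below the middle of the plate, 78 mm above the bench; fixed to the jig.
- panel: Black light panel 150 x 130 x 6 mm, fixed on the jig plate, top 18 mm above the bench, with two rows of small white lights. Origin: centre of its underside.
- red_contact: Red-ringed contact fixed on the panel: red disc 28 mm across, 3 mm high, with a brass button 16 mm across standing 5 mm above the panel. Origin: centre of its underside. May be in either place of the two contacts.
- red_contact_top (a point): Centre of the top of the red-ringed contact's brass button, 23 mm above the bench.
- blue_contact: Blue-ringed contact, the same in blue.
- blue_contact_top (a point): Centre of the top of the blue-ringed contact's brass button, 23 mm above the bench.
- holder: Pen holder fixed to the bench: blue round tube 60 mm across, 80 mm high, with an upright hole 20 mm across. Origin: centre of its underside. To the right (-y) of the jig; the bottle stands beyond it or on its near side.
- pen: Loose test pen, 155 mm long, about 60 g, point down in the holder. From the tip up: steel point 6 mm thick; black shank 14 mm thick from 20 to 75 mm; collar 32 mm across, 75 to 81 mm, resting on the holder's top; round orange handle 22 mm thick, 81 to 155 mm. Origin: the tip; z towards the handle. In the holder the tip is 5 mm above the bench.
- pen_tip (a point): The pen's steel tip.
- pen_grip (a point): Point on the pen's axis in the orange handle, 120 mm above the tip: a good place to pinch it from above (any yaw).
- tape: Bystander: loose roll of cream paper tape, 100 mm across, 24 mm high, lying flat to the left of the jig. Origin: centre of its underside.
- bottle: Bystander: loose white bottle, 44 mm across, 120 mm high, to the right of the jig, 100 mm or more from the pen holder's centre. Origin: centre of its underside.
- slotbox: Bystander: loose brown box 110 mm each way with black slots and white tape corners, beyond the work at the left. Origin: centre of its underside.
Things that resemble listed ones, but are neither listed nor needed, are in the scene too. What is shaped like the pen but purple is not meant. Of the things that look like the holder, the larger one is meant.

How it is judged:
By the outcome, as a careful person would: the job done as asked, in the order asked, and still so for the second after the job is handed in, while the arm keeps its last pose, push and grip.
It also fails if it takes over 70 s, if anything falls off the work surface, if the arm or the gripper's body presses on something with over 40 N, if the wrist force passes 120 N, or if a joint passes its speed limit or range.

ROBOT

A 6-joint arm with a two-finger parallel gripper is mounted at the origin on the work surface. World frame = base frame: x ahead of the robot, y to its left, z up, the work surface at z = 0. Lengths are in m, angles in rad, forces in N, time in s.
With the tool pointing down it reaches from about 0.35 to 0.775 m from the base axis. Payload 7.3 kg.
Tool frame: the origin (TCP) lies at the centre of the arm's flange, where the gripper is bolted on; the fingertips stand 178 mm ahead of it and the grasp point (between the pads) lies 159 mm ahead of it; z points along the fingers, y is the line along which they close (so a half turn about z gives the same grasp; the last joint's range is limited). The gripper opens to 92 mm and grips with 3 to 60 N. Pads are 19 mm wide; open, the fingers measure 130 mm over their backs; the gripper's body (75 mm by 190 mm) begins 47 mm behind the grasp point.
Start: joints at [1.038, 0.342, 1.524, -0, 1.275, -0.146], TCP at [0.198, 0.486, 0.405] pointing down, gripper open.
Joint ranges: [-2.53, 2.53], [-0.77, 2.02], [0.04, 2.7], [-1, 4.14], [0.28, 2.66], [-3.11, 3.11]. Speed limits (rad/s): [2.57, 2.57, 3.14, 3.14, 3.14, 3.14].

INTERFACE

Orientations are given as [roll, pitch, yaw] about the fixed x, y, z axes, in that order (R = Rz(yaw) Ry(pitch) Rx(roll)).
In Python, from cell import robot gives the robot as it stands.
- The arm moves only by the shell command python3 -m pendant 'ROWS' [OPENING] [FORCE]. ROWS is a JSON list of rows, 1 to 8 of them, each an object with the fields dx, dy, dz (the shift in normalised numbers (1 is 0.6 m)), ax, ay, az (a rotation vector in parts of the range, where 1.0 means 2 rad); a field left out counts as zero; each row shifts and turns the commanded pose from where the row before left it, along the tool's axes as they then stand; what a row does not reach is not made up. A row lasts 1/12 s, in which the tool goes at most 0.0417 m and 0.125 rad, less where a joint would pass 70% of its speed; a pose out of reach is approached as far as the arm can. OPENING is the finger opening in m, set as the command begins (- or left out keeps the last). The fingers move at their own pace and stop on an object; FORCE is the grip in N (left out, the last holds). Time passes only in rows, so rows that do not move let the fingers close. It prints the time, the measured TCP pose, the force, the opening and the grip force at its end. Input that does not fit is refused with a message, and nothing moves.
- robot.observe(): the state, without advancing time (a new reading comes with each control period).
- robot.read_camera(name): name is "scene" or "top" or "wrist"; returns a dict with "image" (400x640x3 uint8, red, green, blue), "fx", "fy", "cx", "cy" (pixels), "pose" (4x4, takes a point from camera to world coordinates). Camera axes: x right, y down, z forward; pixel columns grow to the right and rows downward; lengths in m; the calibration is good to about 2 mm. A picture is of the moment at which its call begins. There is no depth.
- robot.hand_in(): hands the job in; it is judged then, once.
The state is a dict: "time": time; "qpos": joint angles; "qvel": joint speeds; "joint_efforts": joint torques, N m; "tool_pos": TCP position; "tool_rot": TCP orientation; "contact_force": force on the tool from outside, world axes, zero at the start; "torque": the same for the moment, N m; "opening": finger opening in m; "grip_force": force on a finger pad.
Only numpy, scipy, OpenCV 4.12 (cv2) and the standard library are available. Lean on these libraries where they do the work, as an engineer would, in place of code of your own. Each camera call takes 0.05 s, during which the arm holds its last target. There are 200 camera calls.

## Working session

There is one attempt and no reset: what is moved stays moved. The work goes in short steps, Python scripts to look and compute and a shell command to move; the robot and the scene stay as the last step left them, time stands still between calls to the robot, and variables do not carry over. Pictures are saved under pics/ and viewed, at most 10 in all, crops included, and the job is handed in when it is done.

```bash
ls; mkdir -p pics; cat > h.py <<'E'
import numpy as np,cv2
from cell import robot
def ray(c,u,v):
    P=np.array(c["pose"]);d=P[:3,:3]@np.array([(u-c["cx"])/c["fx"],(v-c["cy"])/c["fy"],1]);return P[:3,3],d
def atz(c,u,v,z):
    o,d=ray(c,u,v);return o+d*(z-o[2])/d[2]
def tri(*r):
    A=np.zeros((3,3));b=np.zeros(3)
    for c,u,v in r:
        o,d=ray(c,u,v);d=d/np.linalg.norm(d);M=np.eye(3)-np.outer(d,d);A+=M;b+=M@o
    return np.linalg.solve(A,b)
def proj(c,p):
    P=np.array(c["pose"]);q=P[:3,:3].T@(np.array(p)-P[:3,3]);return c["fx"]*q[0]/q[2]+c["cx"],c["fy"]*q[1]/q[2]+c["cy"]
E
python3 - <<'E'
from h import *
import pickle
for n in("scene","top"):
    c=robot.read_camera(n);pickle.dump(c,open(n+".pkl","wb"))
    cv2.imwrite(f"pics/{n}0.png",cv2.resize(c["image"][:,:,::-1],(800,500),interpolation=cv2.INTER_CUBIC))
    print(n,c["fx"],c["cx"],c["cy"],np.round(c["pose"],3))
print(robot.observe())
E
```

```text
pics
scene 377.37274512036765 317.1329915811181 196.0427968330957 [[ 0.215  0.725 -0.655  1.079]
 [ 0.976 -0.147  0.158 -0.127]
 [ 0.019 -0.673 -0.739  0.746]
 [ 0.     0.     0.     1.   ]]
top 428.7746256147849 322.28757459088877 198.37478748552462 [[-1.000e-03 -9.840e-01  1.800e-01  3.650e-01]
 [-1.000e+00  6.000e-03  3.000e-02 -2.600e-02]
 [-3.100e-02 -1.800e-01 -9.830e-01  1.121e+00]
 [ 0.000e+00  0.000e+00  0.000e+00  1.000e+00]]
{'time': 0.1, 'qpos': array([ 1.03799227e+00,  3.42662724e-01,  1.52496526e+00,  6.02846782e-06,
        1.27542365e+00, -1.46006760e-01]), 'qvel': array([ 5.25768959e-04, -2.25445694e-03, -1.08348964e-03, -2.41998186e-04,
       -1.24315782e-05,  3.74935815e-04]), 'joint_efforts': array([ 1.69637944e-03, -4.32002807e+01, -2.44694030e+01,  7.20320782e-02,
        5.26177045e-02,  3.28254970e-06]), 'tool_pos': array([0.19795569, 0.48610444, 0.40409399]), 'tool_rot': array([-3.14015003e+00, -2.17969413e-04,  2.75479344e+00]), 'contact_force': array([ 0.21947634, -0.6139375 , -0.75907812]), 'torque': array([-0.01333491,  0.01761811,  0.0324662 ]), 'grip_force': 0.0, 'opening': 0.09167688095027883}
```

View pics/scene0.png

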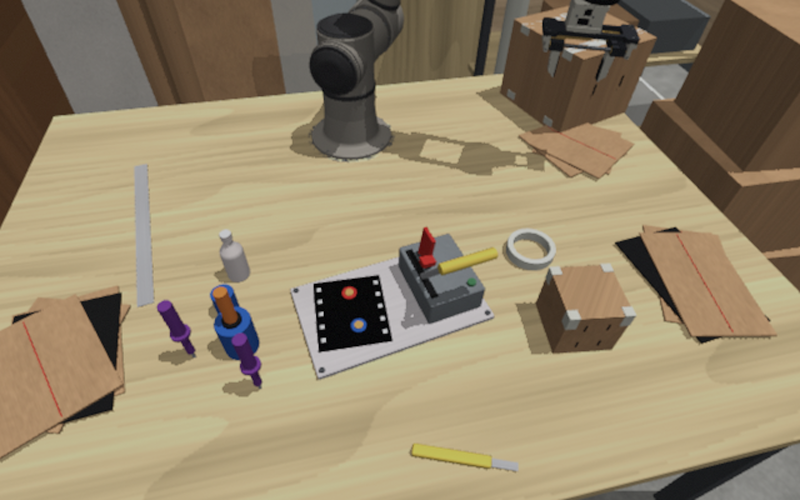

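View pics/top0.png

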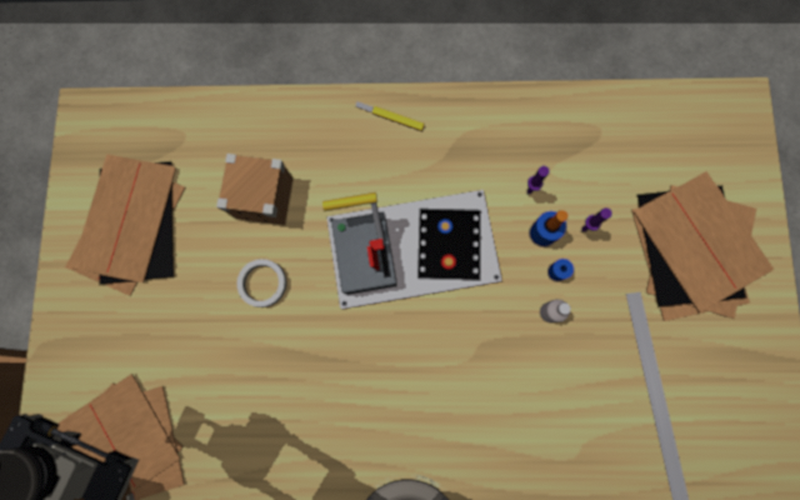

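The pictures show the following (800 px):
- **Orange pen:** in the larger blue holder, scene (235,335), top (548,228).
- **Look-alikes:** the smaller blue holder is empty at top (561,270). The purple pens are at top (538,180) and (598,220), and are not meant.
- **Contacts:** red at top (448,262), blue at (445,226).
- **Catch:** top (377,255).
- **Lever handle:** top (350,202).

Next come coarse positions and an enlarged crop of the holder.

```bash
python3 - <<'E'
from h import *
import pickle
t=pickle.load(open("top.pkl","rb"));s=pickle.load(open("scene.pkl","rb"))
T=lambda u,v:(t,u/1.25,v/1.25); S=lambda u,v:(s,u/1.25,v/1.25)
print("red",atz(*T(448,262),.023),atz(*S(349,293),.023),tri(T(448,262),S(349,293)))
print("blue",tri(T(445,226),S(358,325)))
print("screws",[atz(*T(*p),.012)[:2].round(3) for p in[(480,194),(497,277),(344,303)]],[atz(*S(*p),.012)[:2].round(3) for p in[(322,370),(296,291),(488,314)]])
print("pen top",tri(T(561,216),S(222,291)))
print("holder",atz(*T(548,222),.08),atz(*S(235,320),.08))
print("bottle top",tri(T(566,308),S(225,236)))
print("catch tip",tri(T(376,243),S(427,231)))
print("handle L,R",tri(T(324,206),S(495,253)),tri(T(377,197),S(442,268)))
print("purple tops",tri(T(543,171),S(238,341)),tri(T(606,212),S(164,306)))
a=s["image"][215:325,110:240,::-1];cv2.imwrite("pics/crop.png",cv2.resize(a,None,fx=5,fy=5,interpolation=cv2.INTER_CUBIC))
E
```

```text
red [ 0.53562359 -0.08590142  0.023     ] [ 0.54032875 -0.08667175  0.023     ] [ 0.53643165 -0.08628239  0.01774454]
blue [ 0.61241561 -0.08115575  0.02061911]
screws [array([ 0.684, -0.157]), array([ 0.505, -0.187]), array([0.453, 0.13 ])] [array([ 0.683, -0.155]), array([ 0.507, -0.185]), array([0.632, 0.16 ])]
pen top [ 0.59829881 -0.28504489  0.15890082]
holder [ 0.60557257 -0.2811947   0.08      ] [ 0.59954946 -0.28268447  0.08      ]
bottle top [ 0.43390746 -0.29608026  0.11371042]
catch tip [0.54824925 0.0526352  0.17129979]
handle L,R [0.61828946 0.1489132  0.170949  ] [0.63381991 0.05261161 0.17421242]
purple tops [ 0.68748922 -0.26064468  0.15031023] [ 0.60623812 -0.36922207  0.15458617]
```

View pics/crop.png

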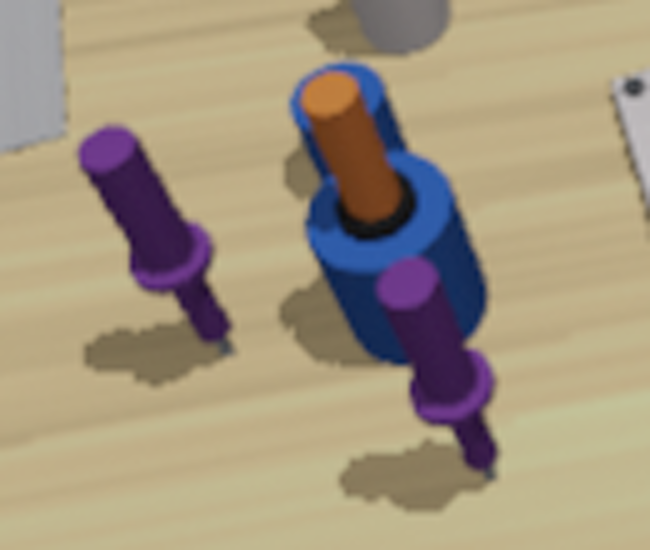

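The crop confirms the orange pen, with its black collar, in the larger blue tube. The smaller tube behind it is empty, and the two purple pens stand free. I'll turn the wrist so the fingers avoid the purple pens, then move over the jig.

The manual's scale: shifts go in shares of 0.6 m and turns go in shares of 2 rad. Converting my numbers, 0.12 rad / 2 = 0.06.

```bash
python3 -m pendant '[{"az": 0.06}, {"az": 0.06}, {"az": 0.06}, {"az": 0.06}, {"az": 0.06}, {"az": 0.06}, {"az": 0.06}, {"az": 0.06}]'
python3 -m pendant '[{"az": 0.06}, {"az": 0.06}, {"az": 0.06}, {"az": 0.06}, {"az": 0.06}, {"az": 0.06}, {"az": 0.06}]' 0.05
python3 -m pendant '[{"dx": -0.0317, "dy": 0.055, "dz": -0.005}, {"dx": -0.0317, "dy": 0.055, "dz": -0.005}, {"dx": -0.0317, "dy": 0.055, "dz": -0.005}, {"dx": -0.0317, "dy": 0.055, "dz": -0.005}, {"dx": -0.0317, "dy": 0.055, "dz": -0.005}, {"dx": -0.0317, "dy": 0.055, "dz": -0.005}, {"dx": -0.0317, "dy": 0.055, "dz": -0.005}]'
python3 -m pendant '[{"dx": -0.0317, "dy": 0.055, "dz": -0.005}, {"dx": -0.0317, "dy": 0.055, "dz": -0.005}, {"dx": -0.0317, "dy": 0.055, "dz": -0.005}, {"dx": -0.0317, "dy": 0.055, "dz": -0.005}, {"dx": -0.0317, "dy": 0.055, "dz": -0.005}, {"dx": -0.0317, "dy": 0.055, "dz": -0.005}, {"dx": -0.0317, "dy": 0.055, "dz": -0.005}, {}]'
python3 - <<'E'
from h import *
import pickle
c=robot.read_camera("wrist");pickle.dump(c,open("w1.pkl","wb"));cv2.imwrite("pics/w1.png",c["image"][:,:,::-1]);print(np.round(c["pose"],3),c["fx"],robot.observe()["qpos"])
E
```

```text
time: 0.77
tool_pos: [0.198, 0.4861, 0.4043]
tool_rot: [-3.141, 0.001, 1.789]
contact_force: [0.8, 1.0, -1.1]
opening: 0.0915
grip_force: 0.0
time: 1.35
tool_pos: [0.198, 0.4862, 0.4043]
tool_rot: [3.142, 0.001, 0.949]
contact_force: [0.2, 0.4, 0.1]
opening: 0.0516
grip_force: 0.0
time: 1.93
tool_pos: [0.3098, 0.2425, 0.4257]
tool_rot: [-3.141, 0.0, 0.955]
contact_force: [0.6, 0.2, 0.4]
opening: 0.0499
grip_force: 0.0
time: 2.6
tool_pos: [0.4235, -0.0027, 0.4468]
tool_rot: [3.139, 0.001, 0.949]
contact_force: [-0.3, 0.6, 0.3]
opening: 0.0501
grip_force: 0.0
[[ 0.813 -0.554 -0.177  0.47 ]
 [-0.582 -0.774 -0.249  0.063]
 [ 0.002  0.306 -0.952  0.427]
 [ 0.     0.     0.     1.   ]] 331.29228353009506 [-1.82903977e-01  1.17264360e-01  1.70404474e+00 -3.56212165e-04
  1.32054078e+00  4.38482673e-01]
```

View pics/w1.png

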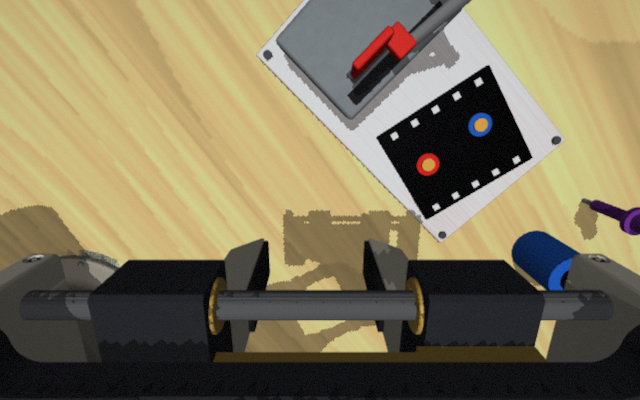

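Wrist view: red contact at (428,164), blue at (481,124), jig screws at (267,54), (442,234) and (556,140). The holder is at (560,265), partly hidden by the gripper, so I'll move to view the pen.

To row units: 0.03 m / 0.6 = 0.05, -0.0238 m / 0.6 = -0.0397.

```bash
python3 -m pendant '[{"dx": -0.0397, "dy": 0.05}, {"dx": -0.0397, "dy": 0.05}, {"dx": -0.0397, "dy": 0.05}, {"dx": -0.0397, "dy": 0.05}, {"dx": -0.0397, "dy": 0.05}, {"dx": -0.0397, "dy": 0.05}, {"dx": -0.0397, "dy": 0.05}, {"dx": -0.0397, "dy": 0.05}]'
python3 -m pendant '[{"dx": -0.0397, "dy": 0.05}, {"dx": -0.0397, "dy": 0.05}, {}, {}]'
cat >> h.py <<'E'
def blobs(c,lo,hi,amin=8):
    m=cv2.inRange(cv2.cvtColor(c["image"],cv2.COLOR_RGB2HSV),np.array(lo),np.array(hi))
    n,_,st,ce=cv2.connectedComponentsWithStats(m)
    return [(st[i,4],ce[i].round(1).tolist(),st[i,:4].tolist()) for i in range(1,n) if st[i,4]>=amin]
E
python3 - <<'E'
from h import *
import pickle
c=robot.read_camera("wrist");pickle.dump(c,open("w2.pkl","wb"));cv2.imwrite("pics/w2.png",c["image"][:,:,::-1]);print(c["pose"][:3,3])
for n in("w1","w2","top","scene"):
    q=pickle.load(open(n+".pkl","rb"))
    print(n,"red",blobs(q,(0,190,120),(4,255,255),15),"blue",blobs(q,(100,150,90),(125,255,255),15),"orange",blobs(q,(8,130,120),(20,255,255),15)[:8])
E
```

```text
time: 3.32
tool_pos: [0.5078, -0.2922, 0.4463]
tool_rot: [-3.14, -0.001, 0.956]
contact_force: [1.3, 0.0, 0.5]
opening: 0.0501
grip_force: 0.0
time: 3.65
tool_pos: [0.5293, -0.3659, 0.4447]
tool_rot: [-3.138, -0.001, 0.954]
contact_force: [0.3, 0.8, 0.4]
opening: 0.0503
grip_force: 0.0
[ 0.57568831 -0.30022753  0.42467692]
w1 red [(np.int32(1051), [388.4, 43.8], [353, 22, 63, 47]), (np.int32(250), [427.2, 163.8], [417, 153, 23, 23])] blue [(np.int32(288), [479.1, 124.2], [468, 113, 24, 24]), (np.int32(422), [558.2, 274.9], [548, 257, 24, 34])] orange [(np.int32(126), [480.2, 124.4], [474, 119, 13, 12]), (np.int32(144), [428.0, 164.4], [422, 158, 13, 14]), (np.int32(27), [419.6, 293.3], [418, 288, 4, 11]), (np.int32(31), [210.9, 301.2], [209, 296, 5, 12]), (np.int32(32), [421.2, 305.4], [419, 300, 5, 12]), (np.int32(22), [210.5, 317.9], [209, 314, 4, 8]), (np.int32(61), [420.1, 324.6], [417, 315, 7, 19]), (np.int32(18), [211.3, 326.6], [209, 324, 5, 7])]
w2 red [(np.int32(19), [488.5, 225.0], [482, 216, 14, 19])] blue [(np.int32(1918), [328.3, 70.5], [300, 38, 60, 64]), (np.int32(932)
[... 637 characters left out ...]
.int32(39), [356.1, 180.6], [351, 176, 11, 10]), (np.int32(176), [449.7, 214.9], [442, 208, 16, 15])] orange [(np.int32(307), [98.3, 174.3], [84, 130, 29, 89]), (np.int32(300), [562.9, 192.3], [537, 154, 53, 78]), (np.int32(67), [449.4, 171.9], [445, 168, 10, 9]), (np.int32(37), [358.4, 209.0], [355, 206, 8, 7]), (np.int32(140), [81.1, 340.9], [71, 323, 22, 37])]
scene red [(np.int32(26), [340.7, 207.7], [336, 204, 12, 8])] blue [(np.int32(34), [183.0, 231.9], [177, 228, 10, 10]), (np.int32(392), [188.7, 260.8], [172, 239, 34, 43]), (np.int32(64), [286.3, 260.1], [280, 254, 13, 12])] orange [(np.int32(81), [175.7, 234.1], [171, 230, 11, 10]), (np.int32(28), [278.8, 233.5], [276, 231, 7, 6])]
```

View pics/w2.png

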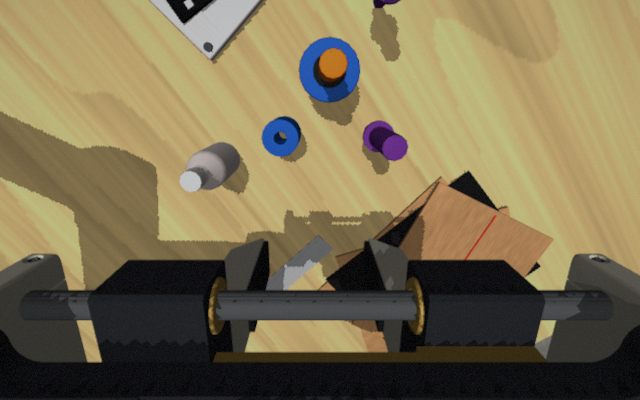

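Pen top is at (334,62) in this view, the holder ring is centred at about (330,69), and the bottle and small holder are clear.

```bash
python3 - <<'E'
from h import *
import pickle
L=lambda n:pickle.load(open(n+".pkl","rb"))
w1,w2,t,s=map(L,("w1","w2","top","scene"))
def rep(n,*r):
    p=tri(*r);print(n,p.round(4),[(np.array(proj(c,p))-(u,v)).round(1).tolist() for c,u,v in r])
rep("pentop",(w2,333.5,63),(t,449.4,171.9),(s,175.7,234.1))
print(atz(w2,333.5,62.5,.16),atz(t,449.4,171.9,.16),atz(s,175.7,234.1,.16),"holder",atz(w2,330,69.5,.078))
rep("red",(w1,428,164.4),(t,358.4,209),(s,278.8,233.5))
rep("blue",(w1,480.2,124.4),(t,356.1,180.6),(s,286.3,260.1))
for n,z,a in(("red",.023,[(w1,428,164.4),(t,358.4,209),(s,278.8,233.5)]),("blue",.023,[(w1,480.2,124.4),(t,356.1,180.6),(s,286.3,260.1)])):
    print(n,[atz(*q,z)[:2].round(4).tolist() for q in a])
print("screws",[atz(w1,*p,.012)[:2].round(4).tolist() for p in((267,54),(442,234),(556,140))])
rep("catch tip",(w1,372,50),(s,427/1.25,231/1.25))
E
```

```text
pentop [ 0.5994 -0.2885  0.157 ] [[0.7, -2.4], [0.3, 0.6], [-0.2, 0.1]]
[ 0.59799507 -0.28940105  0.16      ] [ 0.60018631 -0.28715911  0.16      ] [ 0.60183023 -0.28725107  0.16      ] holder [ 0.59853523 -0.28930357  0.078     ]
red [ 0.5362 -0.087   0.0219] [[0.6, -1.2], [0.4, 0.4], [0.0, -0.2]]
blue [ 0.6119 -0.0818  0.0199] [[0.7, -1.2], [0.2, 0.4], [-0.1, -0.0]]
red [[0.5346, -0.0875], [0.5372, -0.0859], [0.5375, -0.0872]]
blue [[0.6095, -0.0814], [0.6124, -0.0811], [0.6141, -0.0818]]
screws [[0.4498, 0.1295], [0.5039, -0.1868], [0.6814, -0.1574]]
catch tip [0.5246 0.0623 0.1455] [[0.1, 0.4], [0.1, 0.0]]
```

To row units: 0.0345 m / 0.6 = 0.0575, 0.03 m / 0.6 = 0.05.

```bash
python3 -m pendant '[{"dx": 0.0575, "dy": 0.0067}, {"dx": 0.0575, "dy": 0.0067}, {"dx": 0.0575, "dy": 0.0067}, {"dz": 0.05}, {"dz": 0.05}, {}, {}]'
python3 - <<'E'
from h import *
c=robot.read_camera("wrist");o=robot.observe()
from scipy.spatial.transform import Rotation as R
M=R.from_euler("xyz",o["tool_rot"]).as_matrix()
print(o["tool_pos"],M.T@(np.array([.599,-.2885,.284])-o["tool_pos"]))
print("expect",proj(c,(.599,-.2885,.16)),proj(c,(.599,-.2885,.08)),blobs(c,(8,130,120),(20,255,255),60),blobs(c,(100,150,90),(125,255,255),60))
cv2.imwrite("pics/w3.png",c["image"][:,:,::-1])
E
```

```text
time: 4.28
tool_pos: [0.5982, -0.2858, 0.3862]
tool_rot: [-3.138, -0.0, 0.957]
contact_force: [-0.7, -0.2, 0.5]
opening: 0.0499
grip_force: 0.0
[ 0.59840819 -0.2866451   0.38826296] [-0.00120794  0.00148738  0.10426354]
expect (np.float64(320.70012070797327), np.float64(222.0173808304719)) (np.float64(319.8687187947085), np.float64(188.99729404301053)) [(np.int32(265), [142.5, 43.2], [134, 34, 18, 20]), (np.int32(756), [319.6, 223.6], [304, 209, 33, 31]), (np.int32(77), [543.1, 337.8], [536, 329, 14, 17])] [(np.int32(1835), [319.0, 182.6], [287, 158, 65, 59]), (np.int32(568), [272.5, 243.6], [250, 229, 37, 35])]
```

View pics/w3.png

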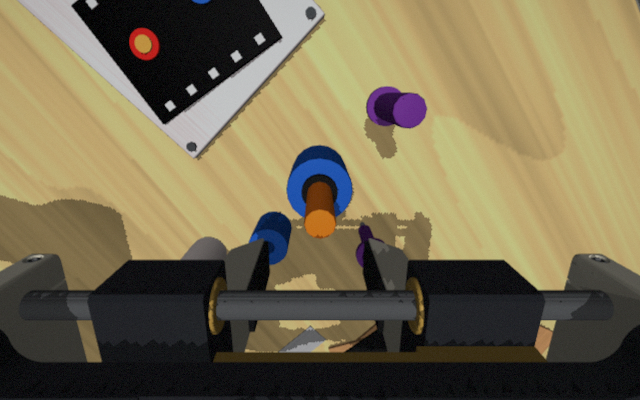

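The pen top is at (320,223), within about 1.5 px of prediction. I'll descend, grip, and lift a little to check.

To row units: 0.026 m / 0.6 = 0.0433, -0.001 m / 0.6 = -0.0017.

```bash
python3 -m pendant '[{"dx": -0.0017, "dy": 0.0017, "dz": 0.0433}, {"dz": 0.0433}, {"dz": 0.0433}, {"dz": 0.0433}, {}, {}]'
python3 -m pendant '[{}, {}, {}, {}, {}, {}]' 0.0 25
python3 -m pendant '[{"dz": -0.05}, {"dz": -0.05}, {"dz": -0.05}, {}, {}, {}]'
python3 -m pendant '[{"dz": -0.05}, {}, {}]'
python3 - <<'E'
from h import *
import pickle
for n in("wrist","scene","top"):
    c=robot.read_camera(n);cv2.imwrite(f"pics/g_{n}.png",c["image"][:,:,::-1]);pickle.dump(c,open("g_"+n+".pkl","wb"))
print(robot.observe()["tool_pos"])
s=cv2.imread("pics/g_scene.png")[170:330,100:300];w=cv2.imread("pics/g_wrist.png")[60:330,200:440]
t=cv2.imread("pics/g_top.png")[100:230,360:480]
cv2.imwrite("pics/g.png",np.hstack([cv2.resize(s,(400,320),interpolation=2),cv2.resize(w,(284,320)) ]))
E
```

```text
time: 4.83
tool_pos: [0.5987, -0.2894, 0.2841]
tool_rot: [3.141, -0.0, 0.954]
contact_force: [0.3, 0.2, 0.7]
opening: 0.0501
grip_force: 0.0
time: 5.33
tool_pos: [0.5987, -0.2893, 0.2837]
tool_rot: [3.14, -0.0, 0.955]
contact_force: [-0.3, -0.1, 3.6]
opening: 0.0212
grip_force: 25.0
time: 5.83
tool_pos: [0.5984, -0.2891, 0.3718]
tool_rot: [-3.14, 0.0, 0.955]
contact_force: [-0.9, 0.3, -0.6]
opening: 0.0216
grip_force: 25.0
time: 6.08
tool_pos: [0.5987, -0.2893, 0.4026]
tool_rot: [3.141, -0.0, 0.955]
contact_force: [-0.0, 0.1, -0.7]
opening: 0.0215
grip_force: 25.0
[ 0.59845754 -0.28919962  0.40071461]
```

View pics/g.png

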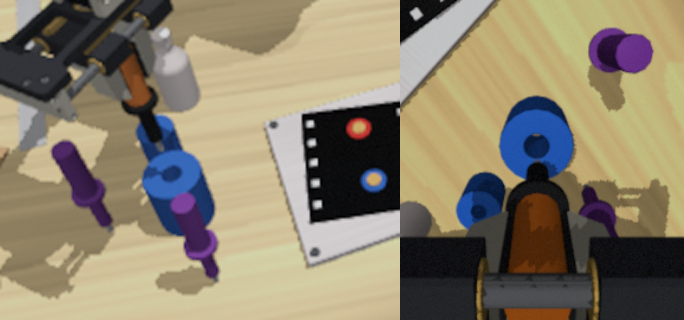

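The pen is out of the holder, upright in the fingers. I'll move over red, and check the tip's expected and actual positions.

To row units: -0.028 m / 0.6 = -0.0467, 0.0215 m / 0.6 = 0.0358.

```bash
python3 -m pendant '[{"dx": 0.0358, "dy": -0.0467}, {"dx": 0.0358, "dy": -0.0467}, {"dx": 0.0358, "dy": -0.0467}, {"dx": 0.0358, "dy": -0.0467}, {"dx": 0.0358, "dy": -0.0467}, {"dx": 0.0358, "dy": -0.0467}, {}]'
python3 -m pendant '[{"dz": 0.05}, {"dz": 0.05}, {"dz": 0.025}, {}, {}]'
python3 - <<'E'
from h import *
import pickle
from scipy.spatial.transform import Rotation as R
g=pickle.load(open("g_wrist.pkl","rb"));print("hole",atz(g,315.8,183,.08))
o=robot.observe();M=R.from_euler("xyz",o["tool_rot"]).as_matrix();tip=o["tool_pos"]+M[:,2]*.279
print("tip",tip,"move",M.T@(np.array([.5365,-.0865,.023])-tip))
ims=[]
for n in("wrist","scene"):
    c=robot.read_camera(n);u,v=proj(c,tip);print(n,u,v,"red",proj(c,(.5365,-.0865,.023)))
    a=c["image"][:,:,::-1].copy();u,v=int(u),int(v);x0=max(u-40,0);y0=max(v-40,0);a=a[y0:y0+80,x0:x0+80];print(x0,y0);ims.append(cv2.resize(a,(400,400),interpolation=2))
cv2.imwrite("pics/r.png",np.hstack(ims))
E
```

```text
time: 6.82
tool_pos: [0.5341, -0.0819, 0.4018]
tool_rot: [-3.137, -0.001, 0.959]
contact_force: [0.1, 0.3, -0.1]
opening: 0.0212
grip_force: 25.0
time: 7.23
tool_pos: [0.5359, -0.0871, 0.3267]
tool_rot: [-3.139, 0.001, 0.955]
contact_force: [0.5, 0.1, -0.1]
opening: 0.0212
grip_force: 25.0
hole [ 0.59829806 -0.28971485  0.08      ]
tip [ 0.53516913 -0.08686271  0.04767443] move [0.00108642 0.00094411 0.02467101]
wrist 316.15692792955497 196.09700654846154 red (np.float64(317.2223953871333), np.float64(186.6980424115919))
276 156
scene 278.19792044042026 226.31984924488282 red (np.float64(279.0307145251736), np.float64(233.11194088521478))
238 186
```

View pics/r.png

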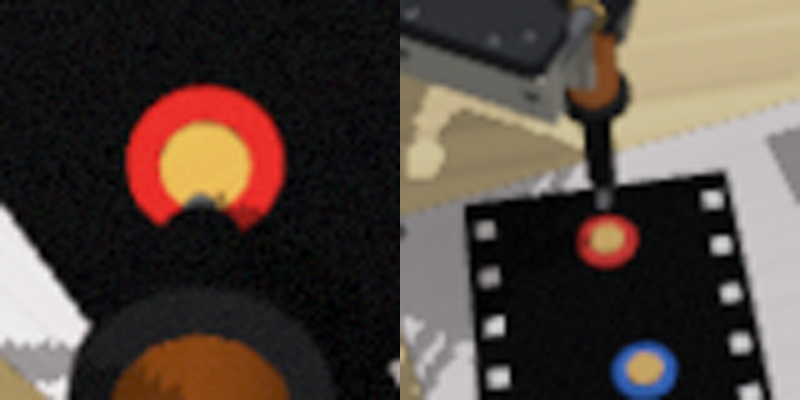

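The tip shows at (316,196), exactly as predicted, and the button is straight ahead below it. Descending in small steps.

To row units: 0.01 m / 0.6 = 0.0167, 0.0005 m / 0.6 = 0.0008.

```bash
python3 -m pendant '[{"dy": 0.0008, "dz": 0.0167}, {"dz": 0.0167}, {}, {}]'
python3 -m pendant '[{"dz": 0.0033}, {}, {"dz": 0.0017}, {}]'
python3 -m pendant '[{"dz": 0.0017}, {}, {"dz": 0.0017}, {}]'
```

```text
time: 7.67
tool_pos: [0.5362, -0.0872, 0.307]
tool_rot: [-3.14, 0.0, 0.955]
contact_force: [0.1, -0.1, -0.4]
opening: 0.0215
grip_force: 25.0
time: 8.0
tool_pos: [0.5365, -0.0872, 0.3048]
tool_rot: [3.141, -0.0, 0.955]
contact_force: [-0.2, 0.2, -1.0]
opening: 0.0216
grip_force: 25.0
time: 8.33
tool_pos: [0.5364, -0.0871, 0.3026]
tool_rot: [-3.141, -0.0, 0.955]
contact_force: [-0.4, -0.3, 0.2]
opening: 0.0214
grip_force: 25.0
```

To row units: 0.001 m / 0.6 = 0.0017.

```bash
python3 -m pendant '[{"dz": 0.0017}, {}, {}]'
python3 -m pendant '[{"dz": 0.0017}, {}, {}]'
```

```text
time: 8.58
tool_pos: [0.5364, -0.0872, 0.3017]
tool_rot: [-3.142, -0.0, 0.955]
contact_force: [-0.1, 0.1, -0.4]
opening: 0.0214
grip_force: 25.0
time: 8.83
tool_pos: [0.5365, -0.0872, 0.3015]
tool_rot: [3.141, -0.0, 0.955]
contact_force: [-0.8, 0.2, 5.8]
opening: 0.0215
grip_force: 25.0
```

Contact at red, 5.8 N. Hold briefly, lift, and go over blue.

To row units: 0.029 m / 0.6 = 0.0483, 0.024 m / 0.6 = 0.04.

```bash
python3 -m pendant '[{}, {}, {}, {"dz": -0.0217}, {"dz": -0.02}, {"dx": 0.04, "dy": 0.0483}, {"dx": 0.04, "dy": 0.0483}, {}]'
python3 -m pendant '[{}, {}]'
python3 - <<'E'
from h import *
from scipy.spatial.transform import Rotation as R
o=robot.observe();M=R.from_euler("xyz",o["tool_rot"]).as_matrix();tip=o["tool_pos"]+M[:,2]*.2785
print("tip",tip,"move",M.T@(np.array([.6122,-.0813,.023])-tip))
ims=[]
for n in("wrist","scene"):
    c=robot.read_camera(n);u,v=proj(c,tip);print(n,u,v,"blue",proj(c,(.6122,-.0813,.023)),blobs(c,(12,130,120),(22,255,255),30),blobs(c,(100,150,90),(125,255,255),30))
    cv2.imwrite(f"pics/b_{n}.png",c["image"][:,:,::-1])
E
```

```text
time: 9.5
tool_pos: [0.6159, -0.0813, 0.3253]
tool_rot: [3.137, -0.003, 0.955]
contact_force: [-1.8, -0.0, -1.2]
opening: 0.0218
grip_force: 25.0
time: 9.67
tool_pos: [0.6111, -0.0814, 0.3249]
tool_rot: [-3.14, 0.001, 0.955]
contact_force: [0.5, -0.3, -1.0]
opening: 0.0215
grip_force: 25.0
tip [ 0.61055152 -0.08126758  0.04642527] move [0.00094243 0.0014064  0.02342212]
wrist 316.18555304853913 196.26828941627866 blue (np.float64(317.77893062282385), np.float64(187.37849344372773)) [(np.int32(205), [316.4, 188.6], [308, 181, 17, 16]), (np.int32(453), [316.7, 238.1], [304, 224, 23, 33]), (np.int32(210), [253.8, 239.0], [246, 231, 17, 17]), (np.int32(88), [304.6, 284.8], [299, 279, 13, 10]), (np.int32(57), [320.2, 285.5], [314, 281, 12, 8]), (np.int32(154), [365.0, 307.6], [363, 284, 5, 45]), (np.int32(70), [266.4, 313.4], [265, 302, 4, 25]), (np.int32(986), [315.8, 330.2], [288, 321, 56, 23])] [(np.int32(432), [316.4, 185.5], [301, 173, 32, 29])]
scene 285.81152406662164 252.87500183547954 blue (np.float64(286.36043993150355), np.float64(259.345339456765)) [(np.int32(30), [286.8, 229.0], [284, 224, 5, 10])] [(np.int32(1002), [184.2, 254.1], [169, 228, 37, 60]), (np.int32(65), [286.5, 260.4], [281, 254, 12, 12])]
```

Aligned: the button is at (316.4,189) and the tip column at 316.2. Descending on blue.

To row units: 0.01 m / 0.6 = 0.0167, 0.002 m / 0.6 = 0.0033.

```bash
python3 -m pendant '[{"dz": 0.0167}, {"dz": 0.0167}, {"dz": 0.0033}, {}, {}, {"dz": 0.0017}, {}, {}]'
python3 -m pendant '[{"dz": 0.0017}, {}, {}]'
```

```text
time: 10.43
tool_pos: [0.6115, -0.0815, 0.3029]
tool_rot: [3.141, -0.0, 0.955]
contact_force: [0.1, -0.2, -1.2]
opening: 0.0216
grip_force: 25.0
time: 10.68
tool_pos: [0.6115, -0.0815, 0.3017]
tool_rot: [-3.142, -0.0, 0.955]
contact_force: [0.0, -0.4, -0.3]
opening: 0.0213
grip_force: 25.0
```

To row units: 0.001 m / 0.6 = 0.0017.

```bash
python3 -m pendant '[{"dz": 0.0017}, {}, {}, {}]'
```

```text
time: 11.02
tool_pos: [0.6116, -0.0815, 0.3015]
tool_rot: [3.141, -0.0, 0.955]
contact_force: [-1.1, 0.0, 5.0]
opening: 0.0216
grip_force: 25.0
```

Contact at blue too, 5 N. Lift and return above the holder.

To row units: -0.03 m / 0.6 = -0.05, -0.012 m / 0.6 = -0.02.

```bash
python3 -m pendant '[{"dz": -0.05}, {"dz": -0.05}, {"dz": -0.05}, {"dz": -0.02}, {}]'
python3 -m pendant '[{"dx": -0.0493, "dy": 0.0303}, {"dx": -0.0493, "dy": 0.0303}, {"dx": -0.0493, "dy": 0.0303}, {"dx": -0.0493, "dy": 0.0303}, {"dx": -0.0493, "dy": 0.0303}, {"dx": -0.0493, "dy": 0.0303}, {}, {}]'
python3 -m pendant '[{}, {}]'
python3 - <<'E'
from h import *
from scipy.spatial.transform import Rotation as R
o=robot.observe();M=R.from_euler("xyz",o["tool_rot"]).as_matrix()
print(o["tool_pos"],M.T@(np.array([.5987,-.2893,.2838])-o["tool_pos"]))
c=robot.read_camera("wrist");tip=o["tool_pos"]+M[:,2]*.2785;print(proj(c,tip),"hole",proj(c,(.5987,-.2893,.08)))
cv2.imwrite("pics/h.png",cv2.resize(c["image"][130:280,220:420,::-1],None,fx=3,fy=3,interpolation=2))
E
```

```text
time: 11.43
tool_pos: [0.6119, -0.0816, 0.4064]
tool_rot: [3.135, -0.003, 0.955]
contact_force: [0.7, -0.2, 0.0]
opening: 0.0216
grip_force: 25.0
time: 12.1
tool_pos: [0.5974, -0.2915, 0.4001]
tool_rot: [-3.138, -0.0, 0.951]
contact_force: [-0.2, 0.1, -1.2]
opening: 0.0214
grip_force: 25.0
time: 12.27
tool_pos: [0.5982, -0.2883, 0.4019]
tool_rot: [-3.14, -0.0, 0.956]
contact_force: [-0.3, 0.1, -0.5]
opening: 0.0215
grip_force: 25.0
[ 0.59824944 -0.2883156   0.40185873] [-0.00059111  0.00112855  0.11805682]
(np.float64(316.1748465969444), np.float64(196.2726066713078)) hole (np.float64(317.7259375233354), np.float64(183.29216406008095))
```

View pics/h.png

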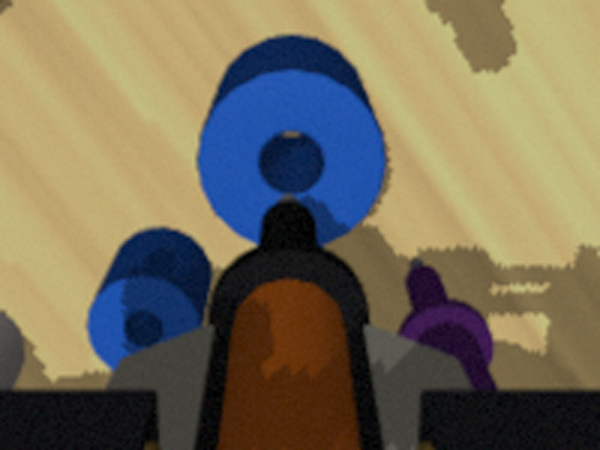

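The hole is at (317,183), as predicted. Inserting.

To row units: 0.02 m / 0.6 = 0.0333, 0.001 m / 0.6 = 0.0017.

```bash
python3 -m pendant '[{"dx": -0.0008, "dy": 0.0017, "dz": 0.0333}, {"dz": 0.0333}, {"dz": 0.025}, {"dz": 0.025}, {}]'
python3 -m pendant '[{"dz": 0.025}, {"dz": 0.025}, {"dz": 0.0167}, {"dz": 0.0067}, {}, {}]'
```

```text
time: 12.73
tool_pos: [0.5983, -0.2888, 0.3293]
tool_rot: [-3.135, 0.0, 0.957]
contact_force: [-0.6, 1.2, -0.5]
opening: 0.0217
grip_force: 25.0
time: 13.23
tool_pos: [0.5988, -0.2903, 0.2895]
tool_rot: [3.141, -0.0, 0.955]
contact_force: [0.3, 0.1, 0.0]
opening: 0.0217
grip_force: 25.0
```

To row units: 0.004 m / 0.6 = 0.0067, 0.001 m / 0.6 = 0.0017.

```bash
python3 -m pendant '[{"dz": 0.0067}, {"dz": 0.0017}, {}, {}]'
```

```text
time: 13.57
tool_pos: [0.5985, -0.2906, 0.2839]
tool_rot: [3.141, -0.0, 0.955]
contact_force: [0.1, -0.7, -0.2]
opening: 0.0213
grip_force: 25.0
```

To row units: -0.04 m / 0.6 = -0.0667, -0.02 m / 0.6 = -0.0333, 0.113 rad / 2 = 0.0565.

```bash
python3 -m pendant '[{}, {}, {}, {}]' 0.05
python3 -m pendant '[{"dz": -0.0333}, {"dz": -0.05}, {"dz": -0.0667}, {"dz": -0.0667}, {"dz": -0.0667}, {}]'
python3 -m pendant '[{"az": 0.0565}, {"az": 0.0565}, {"az": 0.0565}, {"az": 0.0565}, {"az": 0.0565}, {"az": 0.0565}, {"az": 0.0565}, {}]' 0.0 10
python3 -m pendant '[{"dx": -0.01, "dy": -0.0667}, {"dx": -0.01, "dy": -0.0667}, {"dx": -0.01, "dy": -0.0667}, {"dx": -0.01, "dy": -0.0667}, {"dx": -0.01, "dy": -0.0667}, {"dx": -0.01, "dy": -0.0667}, {"dx": -0.01, "dy": -0.0667}, {"dx": -0.01, "dy": -0.0667}]'
python3 -m pendant '[{}, {}]'
cat > s.py <<'E'
from h import *
import pickle,sys
for n in sys.argv[2:]:
    c=robot.read_camera(n);k=sys.argv[1]+"_"+n;pickle.dump(c,open(k+".pkl","wb"));cv2.imwrite(f"pics/{k}.png",c["image"][:,:,::-1])
E
python3 s.py c1 wrist scene
python3 - <<'E'
import cv2,numpy as np
s=cv2.imread("pics/c1_scene.png");w=cv2.imread("pics/c1_wrist.png")
cv2.imwrite("pics/c1.png",np.hstack([cv2.resize(w[:,100:540],(600,545),interpolation=2),np.vstack([cv2.resize(s[180:320,110:240],(200,215),interpolation=2),np.zeros((330,200,3),np.uint8)])]))
E
```

```text
time: 13.9
tool_pos: [0.5986, -0.2906, 0.2838]
tool_rot: [3.141, -0.0, 0.955]
contact_force: [-0.2, 0.2, -0.3]
opening: 0.0436
grip_force: 0.0
time: 14.4
tool_pos: [0.5985, -0.2905, 0.4639]
tool_rot: [3.125, -0.001, 0.955]
contact_force: [0.7, -0.2, 1.3]
opening: 0.05
grip_force: 0.0
time: 15.07
tool_pos: [0.5985, -0.2906, 0.4535]
tool_rot: [-3.141, 0.0, 0.16]
contact_force: [-0.5, 0.5, -0.1]
opening: 0.0024
grip_force: 0.0
time: 15.73
tool_pos: [0.4979, 0.019, 0.4539]
tool_rot: [3.142, -0.001, 0.168]
contact_force: [0.2, 0.6, -0.5]
opening: 0.0006
grip_force: 0.0
time: 15.9
tool_pos: [0.4984, 0.0191, 0.4542]
tool_rot: [3.141, -0.001, 0.171]
contact_force: [0.6, 0.2, -0.1]
opening: 0.0004
grip_force: 0.0
```

View pics/c1.png

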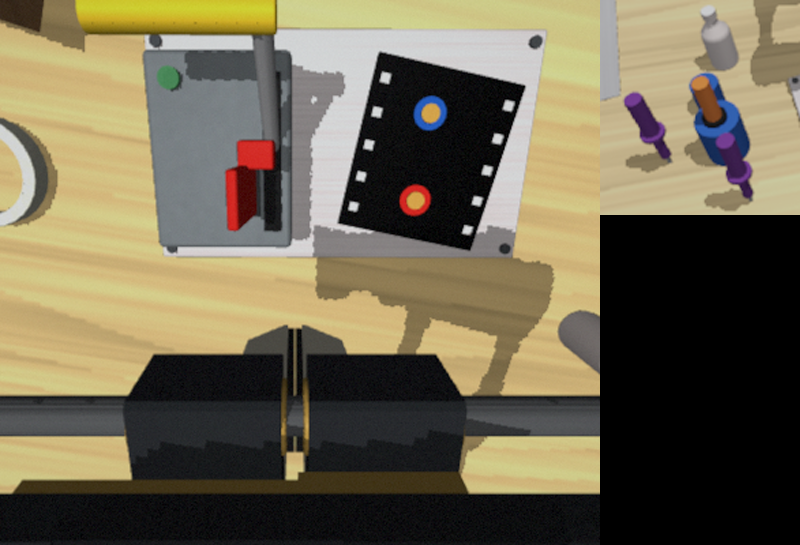

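The inset shows the pen standing in its holder again. In the wrist view (shown at 1.36x), the catch's top edge is centred at about (233,199), the nose is at (256,154), the rod runs in the slot from (272,230) to (262,35), and the handle's right end is at (276,17).

```bash
cat > k.py <<'E'
from h import *
import pickle
from scipy.spatial.transform import Rotation as R
c=pickle.load(open("c1_wrist.pkl","rb"));s=pickle.load(open("scene.pkl","rb"))
W=lambda u,v:(c,100+u*440/600,v*400/545)
sc=[atz(*W(*p),.012)[:2] for p in((155,41),(535,42),(505,249),(172,249))]
print(np.round(sc,4)); O=np.mean(sc,0); 
yaw=np.mean([np.arctan2(*(a-b)[::-1]) for a,b in((sc[0],sc[3]),(sc[1],sc[2]))]+[np.arctan2(*(a-b)[::-1])-np.pi/2 for a,b in((sc[0],sc[1]),(sc[3],sc[2]))])
A=np.array([[np.cos(yaw),-np.sin(yaw)],[np.sin(yaw),np.cos(yaw)]])
J=lambda p:(A.T@(np.asarray(p)[:2]-O)).round(4)
print("O",O,"yaw",yaw)
E
python3 - <<'E'
from k import *
t=atz(*W(233,199),.143);print("catch tip",t,J(t),"scene",proj(s,t))
for n,p,z in(("edge near",(233,230),.143),("edge far",(234,168),.143),("slot near",(272,230),.072),("nose R",(275,165),.1),("rod top",(262,35),.165),("bar R end",(277,17),.171),("bar",(180,17),.171),("plate foot near",(257,205),.08)):
    q=atz(*W(*p),z);print(n,q.round(4),J(q))
print("boxcorners",[J(atz(*W(*p),.072)) for p in((145,53),(290,53),(288,244),(162,244))])
o=robot.observe();print(o["tool_pos"],o["tool_rot"],o["qpos"])
E
```

```text
[[ 0.6266  0.1589]
 [ 0.6805 -0.1573]
 [ 0.5024 -0.1885]
 [ 0.4475  0.1286]]
O [ 0.56426534 -0.01457626] yaw 0.1703021049367775
catch tip [0.52816994 0.06262572 0.143     ] [-0.0225  0.0822] scene (np.float64(342.2289353927817), np.float64(186.6888590793797))
edge near [0.5079 0.06   0.143 ] [-0.0429  0.083 ]
edge far [0.5477 0.0645 0.143 ] [-0.0029  0.0808]
slot near [0.4962 0.0356 0.072 ] [-0.0586  0.0609]
nose R [0.5503 0.0405 0.1   ] [-0.0044  0.0567]
rod top [0.6219 0.0563 0.165 ] [0.0688 0.0601]
bar R end [0.6305 0.0494 0.171 ] [0.0762 0.0518]
bar [0.622  0.0989 0.171 ] [0.0761 0.1021]
plate foot near [0.5158 0.0502 0.08  ] [-0.0368  0.0721]
boxcorners [array([0.0731, 0.1517]), array([0.0732, 0.046 ]), array([-0.0704,  0.0479]), array([-0.0705,  0.152 ])]
[0.49923423 0.016922   0.45386735] [ 3.14099251e+00 -6.52575799e-04  1.65868030e-01] [-1.19554990e-01  2.59385985e-01  1.50378522e+00 -3.99556515e-04
  1.37762631e+00  1.28545005e+00]
```

Catch tip is at jig (-0.0225, 0.082), rod at y 0.060, grip point at (0.076, 0.110). I'll lower the closed fingers to the right of the catch.

The manual's scale: shifts go in shares of 0.6 m and turns go in shares of 2 rad. Converting my numbers, 0.039 m / 0.6 = 0.065, 0.0145 m / 0.6 = 0.0242.

```bash
python3 -m pendant '[{"dx": 0.0242, "dy": 0.005}, {"dx": 0.0242, "dy": 0.005}, {"dz": 0.065}, {"dz": 0.065}, {"dz": 0.065}, {"dz": 0.065}, {}, {}]'
python3 -m pendant '[{"dy": -0.0167}, {"dy": -0.0167}, {"dy": -0.0167}, {}]'
python3 -m pendant '[{"dy": -0.0167}, {"dy": -0.0167}, {"dy": -0.02}, {}]'
python3 s.py c2 scene
python3 - <<'E'
from h import *
c=cv2.imread("pics/c2_scene.png");cv2.imwrite("pics/c2.png",cv2.resize(c[110:280,260:440],None,fx=3,fy=3,interpolation=2))
E
```

```text
time: 16.67
tool_pos: [0.5288, 0.0148, 0.2965]
tool_rot: [-3.14, 0.004, 0.163]
contact_force: [0.9, -0.3, 1.4]
opening: 0.0
grip_force: 0.0
time: 17.0
tool_pos: [0.5236, 0.0478, 0.2996]
tool_rot: [3.142, -0.003, 0.166]
contact_force: [-0.3, -0.9, -0.4]
opening: 0.0005
grip_force: 0.0
time: 17.33
tool_pos: [0.5179, 0.0795, 0.2979]
tool_rot: [-3.141, -0.0, 0.166]
contact_force: [0.7, 1.3, 0.2]
opening: 0.0004
grip_force: 0.0
```

View pics/c2.png

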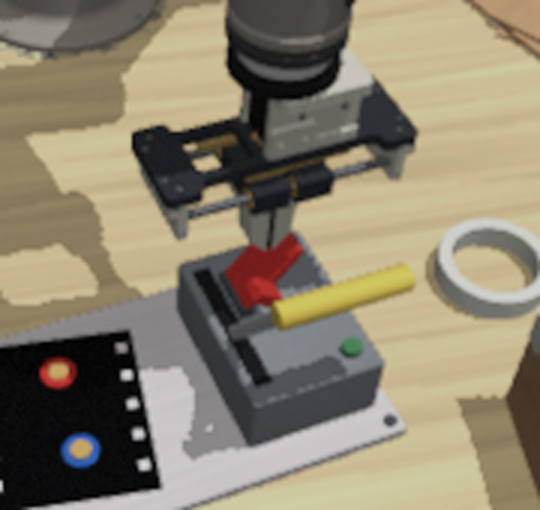

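The catch is tilted about 50° to the left under the fingers. I miscounted pictures: that was the 11th, one over the limit of 10. I'll view no more and work from numbers only.

To row units: 0.01 m / 0.6 = 0.0167, 0.008 m / 0.6 = 0.0133.

```bash
python3 -m pendant '[{"dy": -0.0117, "dz": 0.0133}, {"dy": -0.01, "dz": 0.0167}, {"dy": -0.0067, "dz": 0.0117}, {}]'
python3 -m pendant '[{"dz": 0.005}, {"dz": 0.0033}, {}, {}]'
python3 -m pendant '[{"dz": 0.0033}, {}, {}]'
```

```text
time: 17.72
tool_pos: [0.5149, 0.0947, 0.2704]
tool_rot: [-3.141, 0.004, 0.164]
contact_force: [-0.0, -0.4, 0.0]
opening: -0.0
grip_force: 0.0
time: 18.05
tool_pos: [0.5158, 0.0938, 0.2677]
tool_rot: [-3.142, -0.0, 0.163]
contact_force: [-0.5, 0.8, -0.0]
opening: 0.0005
grip_force: 0.0
time: 18.3
tool_pos: [0.5157, 0.094, 0.2658]
tool_rot: [-3.142, -0.0, 0.164]
contact_force: [-0.5, 0.3, -0.7]
opening: 0.0006
grip_force: 0.0
```

To row units: 0.002 m / 0.6 = 0.0033.

```bash
python3 -m pendant '[{"dz": 0.0033}, {}, {}]'
python3 -m pendant '[{"dz": 0.0025}, {}, {}]'
python3 -m pendant '[{"dz": 0.0017}, {}, {}]'
```

```text
time: 18.55
tool_pos: [0.5157, 0.0941, 0.2636]
tool_rot: [-3.142, 0.0, 0.164]
contact_force: [-0.6, -0.7, -0.3]
opening: 0.0002
grip_force: 0.0
time: 18.8
tool_pos: [0.5157, 0.0941, 0.2628]
tool_rot: [-3.142, -0.001, 0.164]
contact_force: [-1.4, -1.0, 4.4]
opening: 0.0007
grip_force: 2.6
time: 19.05
tool_pos: [0.5157, 0.0942, 0.2624]
tool_rot: [-3.142, -0.001, 0.164]
contact_force: [-3.0, 0.4, 10.7]
opening: 0.0006
grip_force: 5.3
```

The catch is down on its stop at 10.7 N. Lift, turn the fingers along jig x, and check the catch and handle numerically.

To row units: -0.035 m / 0.6 = -0.0583, -0.03 m / 0.6 = -0.05.

```bash
python3 -m pendant '[{"dz": -0.0333}, {"dz": -0.0583}, {"dz": -0.0583}, {"dz": -0.0583}, {"dz": -0.0583}, {"dz": -0.05}, {}, {}]'
python3 s.py d1 wrist scene top
python3 -m pendant '[{"az": -0.0605}, {"az": -0.0605}, {"az": -0.0605}, {"az": -0.0605}, {"az": -0.0605}, {"az": -0.0605}, {"az": -0.0605}, {"az": -0.0605}]' 0.06
python3 -m pendant '[{"az": -0.0605}, {"az": -0.0605}, {"az": -0.0605}, {"az": -0.0605}, {"az": -0.0605}, {}, {}]'
python3 s.py d2 wrist
python3 - <<'E'
from k import *
w=lambda n:pickle.load(open(n+".pkl","rb"))
Z=lambda x,y,z:np.array([*(O+A@np.array([x,y])),z])
for n in("d1_wrist","d1_scene","d1_top","d2_wrist"):
    q=w(n)
    print(n,"red",blobs(q,(0,170,90),(4,255,255),25),"yel",blobs(q,(24,150,100),(32,255,255),40)[:4])
    print("  exp tip upright",np.round(proj(q,Z(-.0225,.082,.143))),"down",np.round(proj(q,Z(-.0225,.145,.084))),"bar R,mid,L",[np.round(proj(q,Z(.076,y,.171)),1).tolist() for y in(.054,.104,.154)])
print(robot.observe()["tool_pos"],robot.observe()["qpos"],Z(.076,.11,.171))
E
```

```text
time: 19.72
tool_pos: [0.5157, 0.0941, 0.4528]
tool_rot: [3.141, -0.004, 0.164]
contact_force: [0.2, -0.4, -0.7]
opening: 0.0003
grip_force: 0.0
time: 20.53
tool_pos: [0.5157, 0.0941, 0.4494]
tool_rot: [-3.138, 0.001, 1.138]
contact_force: [-0.2, 0.1, -0.1]
opening: 0.0491
grip_force: 0.0
time: 21.12
tool_pos: [0.5157, 0.0941, 0.4499]
tool_rot: [-3.139, -0.0, 1.733]
contact_force: [-0.0, 0.4, 0.2]
opening: 0.06
grip_force: 0.0
[[ 0.6266  0.1589]
 [ 0.6805 -0.1573]
 [ 0.5024 -0.1885]
 [ 0.4475  0.1286]]
O [ 0.56426534 -0.01457626] yaw 0.1703021049367775
d1_wrist red [(np.int32(2301), [321.0, 164.8], [291, 134, 60, 52]), (np.int32(234), [457.7, 169.2], [447, 159, 23, 22])] yel [(np.int32(3931), [331.1, 55.7], [261, 42, 141, 29])]
  exp tip upright [351. 180.] down [287. 167.] bar R,mid,L [[396.5, 58.8], [328.1, 59.3], [259.9, 59.7]]
d1_scene red [(np.int32(345), [351.2, 202.2], [336, 193, 31, 19]), (np.int32(57), [279.2, 234.6], [274, 229, 12, 11])] yel [(np.int32(133), [371.7, 211.6], [351, 204, 46, 15]), (np.int32(83), [360.1, 368.4], [330, 363, 62, 11])]
  exp tip upright [342. 187.
[... 171 characters left out ...]
.3], [289, 205, 13, 13])] yel [(np.int32(242), [318.3, 94.5], [299, 86, 40, 18])]
  exp tip upright [297. 205.] down [274. 214.] bar R,mid,L [[301.1, 159.3], [279.6, 163.1], [258.1, 166.8]]
d2_wrist red [(np.int32(2340), [326.9, 178.3], [306, 149, 54, 58]), (np.int32(112), [310.5, 284.4], [301, 280, 20, 11])] yel [(np.int32(2503), [451.0, 204.6], [433, 151, 37, 109]), (np.int32(829), [557.7, 243.8], [531, 214, 55, 60])]
  exp tip upright [326. 222.] down [325. 145.] bar R,mid,L [[440.0, 263.6], [446.5, 209.6], [453.6, 149.3]]
[0.51572773 0.09406396 0.45020883] [ 3.41323170e-02  3.09328844e-01  1.44441796e+00  6.97240860e-05
  1.38973665e+00 -1.28018380e-01] [0.62052308 0.10671293 0.171     ]
```

```bash
python3 - <<'E'
from k import *
w=lambda n:pickle.load(open(n+".pkl","rb"))
a,b,s=w("d1_wrist"),w("d2_wrist"),w("d1_scene")
p=tri((a,331.3,56),(b,451.3,205));print(p,J(p),proj(s,p))
for z in(.165,.171,.177):print(z,[J(atz(*q,z)) for q in((a,331.3,56),(b,451.3,205))])
o=robot.observe();M=R.from_euler("xyz",o["tool_rot"]).as_matrix()
g=np.array([*(O+A@np.array([.079,.110])),.171]);print("move",M.T@(g-[0,0,-.159]-o["tool_pos"]),o["tool_rot"])
E
```

```text
[[ 0.6266  0.1589]
 [ 0.6805 -0.1573]
 [ 0.5024 -0.1885]
 [ 0.4475  0.1286]]
O [ 0.56426534 -0.01457626] yaw 0.1703021049367775
[0.62641742 0.10103432 0.16337236] [0.0808 0.1034] (np.float64(373.8393853618342), np.float64(211.4378533900952))
0.165 [array([0.0788, 0.1014]), array([0.0821, 0.106 ])]
0.171 [array([0.0782, 0.1017]), array([0.0795, 0.108 ])]
0.177 [array([0.0776, 0.102 ]), array([0.077 , 0.1101])]
move [-0.00444657  0.10868689  0.1200048 ] [-3.13972608e+00 -3.09396015e-04  1.73293411e+00]
```

To row units: 0.0363 m / 0.6 = 0.0605, 0.03 m / 0.6 = 0.05.

```bash
python3 -m pendant '[{"dx": -0.0033, "dy": 0.0605}, {"dx": -0.0033, "dy": 0.0605}, {"dx": -0.0033, "dy": 0.0605}, {}, {"dz": 0.05}, {"dz": 0.05}, {}, {}]'
python3 -m pendant '[{"dz": 0.0333}, {"dz": 0.0333}, {"dz": 0.0333}, {}, {}]'
python3 -m pendant '[{}, {}, {}, {}, {}, {}]' 0.0 30
python3 s.py e1 scene
```

```text
time: 21.83
tool_pos: [0.6237, 0.1061, 0.3898]
tool_rot: [-3.137, -0.001, 1.735]
contact_force: [0.2, -0.0, 1.0]
opening: 0.0602
grip_force: 0.0
time: 22.25
tool_pos: [0.6243, 0.1062, 0.3328]
tool_rot: [3.141, 0.0, 1.736]
contact_force: [0.4, 0.6, 0.4]
opening: 0.0599
grip_force: 0.0
time: 22.75
tool_pos: [0.6241, 0.1062, 0.3316]
tool_rot: [3.141, 0.0, 1.737]
contact_force: [0.3, 0.1, -0.9]
opening: 0.0242
grip_force: 0.0
```

To row units: 0.002 m / 0.6 = 0.0033.

```bash
python3 -m pendant '[{"dz": 0.0033}, {}, {}, {}, {}]' 0.0 30
python3 - <<'E'
from k import *
o=robot.observe();g=o["tool_pos"]-[0,0,.159];print(J(g),g)
# circle: hinge from grip at lever angle 0 (lean .6)
for a in np.arange(0,1.101,.1375):
    x=.135*(np.sin(.6-a)-np.sin(.6));z=.135*(np.cos(.6-a)-np.cos(.6));print(round(a,3),"cum jigx",round(x,4),"z",round(z,4))
E
```

```text
time: 23.22
tool_pos: [0.6244, 0.1063, 0.3311]
tool_rot: [3.138, 0.0, 1.737]
contact_force: [-0.9, -0.2, 8.2]
opening: 0.0191
grip_force: 30.0
[[ 0.6266  0.1589]
 [ 0.6805 -0.1573]
 [ 0.5024 -0.1885]
 [ 0.4475  0.1286]]
O [ 0.56426534 -0.01457626] yaw 0.1703021049367775
[0.0798 0.1089] [0.6244439  0.10627756 0.17205018]
0.0 cum jigx 0.0 z 0.0
0.138 cum jigx -0.016 z 0.0094
0.275 cum jigx -0.0331 z 0.0165
0.413 cum jigx -0.0511 z 0.0212
0.55 cum jigx -0.0695 z 0.0234
0.688 cum jigx -0.088 z 0.0231
0.825 cum jigx -0.1063 z 0.0202
0.963 cum jigx -0.1241 z 0.0148
1.1 cum jigx -0.1409 z 0.0071
```

Gripped (opening 19 mm, 30 N). I'll pull along the arc, first a bit to see that it follows.

To row units: -0.0085 m / 0.6 = -0.0142, -0.008 m / 0.6 = -0.0133.

```bash
python3 -m pendant '[{"dy": -0.0133, "dz": -0.01}, {"dy": -0.0133, "dz": -0.0075}, {"dy": -0.0142, "dz": -0.0067}, {"dy": -0.0142, "dz": -0.005}, {}, {}]'
python3 -m pendant '[{"dy": -0.015, "dz": -0.005}, {"dy": -0.015, "dz": -0.0033}, {"dy": -0.015, "dz": -0.0025}, {"dy": -0.0158, "dz": -0.0008}, {}, {}]'
```

```text
time: 23.72
tool_pos: [0.5929, 0.101, 0.3493]
tool_rot: [3.132, 0.0, 1.737]
contact_force: [7.0, 2.7, 4.7]
opening: 0.0192
grip_force: 30.0
time: 24.22
tool_pos: [0.557, 0.095, 0.3569]
tool_rot: [3.131, 0.0, 1.737]
contact_force: [5.7, 2.1, 10.5]
opening: 0.0189
grip_force: 30.0
```

To row units: -0.009 m / 0.6 = -0.015, 0.0015 m / 0.6 = 0.0025.

```bash
python3 -m pendant '[{"dy": -0.015, "dz": -0.0017}, {"dy": -0.015}, {"dy": -0.015, "dz": 0.0017}, {"dy": -0.015, "dz": 0.0025}, {}, {}]'
python3 -m pendant '[{"dy": -0.015, "dz": 0.0042}, {"dy": -0.015, "dz": 0.005}, {"dy": -0.0133, "dz": 0.0058}, {}, {}]'
python3 -c "
from k import *
o=robot.observe();print(J(o['tool_pos']),o['tool_pos'][2]-.159)"
```

```text
time: 24.72
tool_pos: [0.5211, 0.0891, 0.3544]
tool_rot: [3.134, -0.0, 1.737]
contact_force: [4.2, 3.4, 8.7]
opening: 0.0192
grip_force: 30.0
time: 25.13
tool_pos: [0.4954, 0.0848, 0.3448]
tool_rot: [3.135, -0.0, 1.737]
contact_force: [3.9, 3.7, 6.9]
opening: 0.0188
grip_force: 30.0
[[ 0.6266  0.1589]
 [ 0.6805 -0.1573]
 [ 0.5024 -0.1885]
 [ 0.4475  0.1286]]
O [ 0.56426534 -0.01457626] yaw 0.1703021049367775
[-0.051   0.1096] 0.1858332338785821
```

To row units: -0.006 m / 0.6 = -0.01, -0.004 m / 0.6 = -0.0067.

```bash
python3 -m pendant '[{"dy": -0.01, "dz": 0.005}, {"dy": -0.0067, "dz": 0.0033}, {}, {}]'
python3 -m pendant '[{"dy": -0.0033, "dz": 0.0017}, {}, {}]'
python3 -m pendant '[{"dy": -0.0033, "dz": 0.0017}, {}, {}]'
python3 -c "
from k import *
o=robot.observe();print(J(o['tool_pos']),o['tool_pos'][2]-.159)"
```

```text
time: 25.47
tool_pos: [0.4858, 0.0832, 0.3398]
tool_rot: [3.134, -0.0, 1.737]
contact_force: [4.4, 3.8, 5.5]
opening: 0.0191
grip_force: 30.0
time: 25.72
tool_pos: [0.4841, 0.0829, 0.3389]
tool_rot: [3.134, -0.0, 1.737]
contact_force: [4.9, 3.1, 4.5]
opening: 0.0191
grip_force: 30.0
time: 25.97
tool_pos: [0.483, 0.0827, 0.3387]
tool_rot: [3.13, -0.0, 1.736]
contact_force: [8.9, 3.3, 7.3]
opening: 0.0191
grip_force: 30.0
[[ 0.6266  0.1589]
 [ 0.6805 -0.1573]
 [ 0.5024 -0.1885]
 [ 0.4475  0.1286]]
O [ 0.56426534 -0.01457626] yaw 0.1703021049367775
[-0.0635  0.1097] 0.17967588169608187
```

To row units: -0.002 m / 0.6 = -0.0033, 0.001 m / 0.6 = 0.0017.

```bash
python3 -m pendant '[{"dy": -0.0033, "dz": 0.0017}, {}, {}]'
python3 -m pendant '[{"dy": -0.0033, "dz": 0.0008}, {}, {}, {}]'
python3 s.py f wrist scene top
python3 - <<'E'
from k import *
o=robot.observe();print(J(o['tool_pos']),o['tool_pos'][2]-.159)
Z=lambda x,y,z:np.array([*(O+A@np.array([x,y])),z])
for n in("scene","top"):
    q=pickle.load(open(f"f_{n}.pkl","rb"));d=pickle.load(open(f"d1_{n}.pkl","rb"))
    print(n,"red",blobs(q,(0,170,90),(4,255,255),20),"yel",blobs(q,(24,150,100),(32,255,255),20),"bar exp",[np.round(proj(q,Z(-.0637,y,.179))) for y in(.06,.155)])
    print(" orange",blobs(q,(5,130,100),(14,255,255),40)[:4])
    if n=="scene":
        for nm,(x0,y0,x1,y1) in dict(bottle=(172,180,202,228),slot=(425,208,510,285),tape=(400,180,448,218),pen=(120,225,215,315)).items():
            print(nm,cv2.absdiff(q["image"],s["image"])[y0:y1,x0:x1].mean())
E
```

```text
time: 26.22
tool_pos: [0.482, 0.0826, 0.3384]
tool_rot: [3.126, 0.0, 1.736]
contact_force: [12.6, 6.4, 8.3]
opening: 0.0192
grip_force: 30.0
time: 26.55
tool_pos: [0.481, 0.0824, 0.3383]
tool_rot: [3.122, 0.0, 1.736]
contact_force: [18.1, 9.1, 6.5]
opening: 0.0193
grip_force: 30.0
[[ 0.6266  0.1589]
 [ 0.6805 -0.1573]
 [ 0.5024 -0.1885]
 [ 0.4475  0.1286]]
O [ 0.56426534 -0.01457626] yaw 0.1703021049367775
[-0.0656  0.1097] 0.17930578786360377
scene red [(np.int32(363), [351.4, 202.8], [337, 193, 30, 23]), (np.int32(66), [279.0, 234.1], [273, 229, 13, 11])] yel [(np.int32(152), [334.2, 163.6], [324, 157, 21, 13]), (np.int32(79), [360.6, 368.5], [330, 363, 62, 11])] bar exp [array([326., 165.]), array([365., 155.])]
 orange [(np.int32(239), [180.0, 246.9], [170, 234, 19, 26])]
bottle 7.9944444444444445
slot 6.943519225872167
tape 8.06030701754386
pen 7.93130604288499
top red [(np.int32(55), [358.4, 209.1], [353, 204, 12, 11])] yel [(np.int32(249), [318.3, 94.5], [298, 86, 41, 18])] bar exp [array([308., 219.]), array([266., 226.])]
 orange [(np.int32(293), [98.4, 174.2], [84, 130, 29, 89]), (np.int32(291), [562.9, 192.1], [537, 153, 53, 79]), (np.int32(217), [87.4, 352.2], [71, 323, 35, 59])]
```

The lever is against its stop (force rises from 5 to 18 N with hardly any motion). The catch is still down and the bystander regions are unchanged, so I'm handing in.

```bash
python3 -c "
from cell import robot
print(robot.hand_in())"
```

```text
the job is handed in; nothing more can be done
None
```

I handed the job in at about 27 s: red then blue contact touched (about 5 N each), pen back in its holder, catch flipped fully left, and the lever held in the fingers against its stop. I viewed 11 pictures, one over the limit of 10, so the final catch, lever and bystander checks are from numbers only.

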